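Hone a skate runner's edge and check the nick under the loupe

TASK

The skate runner in the vice has a burr along its edge that runs up to a nick: lay the green honing stone flat across the upturned edge at the black ink mark, draw it slowly and gently along the steel to the red mark, and lay it back down flat on the bench. Then pick up the loupe by its handle and hold it level and still over the red mark, centre of the lens at the height of the red tip of the height gauge, which is set to this loupe's focus; the lens must touch nothing. The job ends holding the loupe there, so finish without putting it down or letting go, and leave the gauge and the other things on the bench as they are.

Things in the scene. Friction and masses are not known exactly. Their poses are not given: they have to be found in the camera images.
- bench_vice: Blue bench vice, fixed to the bench, 200x126 mm; jaw tops 119 mm above the bench. Origin: on the bench under it. Its y runs along the jaws (100 mm wide) and the runner. Its x runs square to them, from the sliding jaw and screw (at -x, tommy bar reaches to -100 mm, 134 mm high) to the fixed jaw (its back at x = +83 mm, 53 mm beyond the runner; foot to +100 mm).
- runner: Bright steel ice-skate runner, 268 mm long, 4 mm thick, clamped edge up between the vice's aluminium soft jaws; its edge stands 21 mm clear of them, level and straight over the middle 200 mm. Origin: on top of the edge at the middle of the jaws; y runs along the edge, z up. It does not move.
- black_mark: Band of black ink, 7 mm wide, across the runner's edge 28 to 44 mm from the middle of the jaws. Origin: on top of the edge, in the middle of the band. Axes as the runner's.
- red_mark: The same in red, on the other side of the middle; which of the two marks is nearer the robot changes. Origin: on top of the edge, in the middle of the band.
- green_stone: Dark green honing stone, a loose rigid block 25 mm wide (its x), 100 mm long (its y), 12 mm thick (z), 90 g. Origin: centre of its underside. It lies flat on the bench. Gripped across its width near one end, the other half can lie across the runner with the fingers clear of the steel.
- loupe: Loose reading loupe lying flat on the bench, 110 g: round lens in a dark ring 60 mm across and 12 mm thick, and a straight black handle with flat sides, 100 mm long, 18 mm wide, 14 mm thick. Origin: underside of the handle, 3 mm to the lens side of its middle; x points along the handle to the lens, z up.
- lens (a point): Centre of the loupe's lens: 95 mm along x from the loupe's origin and 6 mm above its underside.
- height_gauge: Height gauge standing on the bench beside the vice, heavy grey foot 70x72 mm, upright steel beam 270 mm high with a slide that carries a level pointer towards the runner. Origin: centre of its underside; the pointer points along its own -x. Foot and beam are fixed.
- pointer_tip (a point): The red tip of the gauge's pointer, 77 mm along -x from the gauge's axis, 190 to 222 mm above the bench (50 to 82 mm above the runner's edge), more than 45 mm from the red mark seen from above. Its height is the loupe's focal height. The slide is locked by friction.
- edge_checker: Bystander: small steel edge square, 18x90 mm, 22 mm high, on the bench on the robot's side of the vice. Origin: centre of its underside.
- oil_bottle: Bystander: slim tan plastic bottle with a nozzle, 41 mm across, 165 mm high, beyond the vice. Origin: centre of its underside.
- spare_wheel: Bystander: green spare grinding wheel lying flat, 94 mm across, 12 mm high, at the left on the robot's side of the vice. Origin: centre of its underside.
- jar: Bystander: clear jar with a red lid, 92 mm across, 176 mm high, at the right rear of the bench. Origin: centre of its underside.

How it is judged:
By the outcome, as a careful person would: the job done as asked, in the order asked, and still so for the second after the job is handed in, while the arm keeps its last pose, push and grip.
It also fails if it takes over 69 s, if anything falls off the work surface, if the arm or the gripper's body presses on something with over 40 N, if the wrist force passes 120 N, or if a joint passes its speed limit or range.

ROBOT

A 7-joint arm with a two-finger parallel gripper is mounted at the origin on the work surface; the furniture and walls round the work are solid. World frame = base frame: x ahead of the robot, y to its left, z up, the work surface at z = 0. Lengths are in m, angles in rad, forces in N, time in s.
With the tool pointing down it reaches from about 0.4 to 0.85 m from the base axis. Payload 10.4 kg.
Tool frame: the origin (TCP) lies at the very end of the fingers, on their centre line; the grasp point (between the pads) lies 19 mm behind it; z points along the fingers, y is the line along which they close (so a half turn about z gives the same grasp; the last joint's range is limited). The gripper opens to 85 mm and grips with 20 to 120 N. Pads are 22 mm wide; open, the fingers measure 114 mm over their backs; the gripper's body (76 mm by 85 mm) begins 54 mm behind the grasp point. The pads swing forward as they close: fully open they stand 13 mm farther back than shut.
Start: joints at [-0.023, 0.332, -0.065, 1.46, 0.022, 1.35, -0.088], TCP at [0.625, 0, 0.231] pointing down, gripper open.
Joint ranges: [-2.6, 2.6], [-0.5, 2.12], [-1.47, 1.34], [0.16, 2.42], [-1.27, 4.41], [0.06, 2.06], [-2.6, 2.6]. Speed limits (rad/s): [2.22, 2.22, 2.79, 2.79, 3.14, 3.14, 3.14].

INTERFACE

Orientations are given as a unit quaternion [x, y, z, w].
In Python, from station import ctrl, snapshot, camera_info gives the robot as it stands.
- The arm moves only by the tool move_arm, never from a script. Its argument "moves" is a list of rows, each a list of 4 numbers: the shift along the tool's x, y, z in cm, then the turn about the tool's z in rad. In form: [[x, y, z, roll], ...]. A call has 1 to 8 rows; each row is the pose to reach, as a shift and turn from the pose commanded when the call began, along the tool's axes at that moment; what a row does not reach only later rows make up. A row lasts 1/10 s, in which the tool goes at most 50 mm and 8.59 degrees, less where a joint would pass 70% of its speed; a pose out of reach is approached as far as the arm can. A call with a gripper value outside its range is refused whole. "gripper" is the gripper's target within -1 to 1 (fully open at 1, half-way at 0, shut at -1), set as the call begins (left out, the last holds). The fingers move at their own pace and stop on an object; "force" is the grip in N (left out, the last holds). Time passes only in rows, so rows that repeat a pose let the fingers close. It gives the time, the measured TCP pose, the force, the opening and the grip force at its end, in the units of the state.
- ctrl.read_state(): the state, without advancing time (a new reading comes with each control period).
- snapshot(name): name is "scene" or "side" or "wrist"; returns (picture, depth): 384x512x3 uint8, red, green, blue; 384x512 float32, m along the optical axis (not along the pixel's ray), 0 where there is no reading.
- camera_info(name): a dict with "fx", "fy", "cx", "cy" (pixels), "world_to_cam" (4x4, takes a point from world to camera coordinates); the wrist camera has in their place "hand_eye" (4x4, takes a point from camera to tool coordinates, whose origin is the TCP and whose axes are the flange's). Camera axes: x right, y up, looking along -z (the intrinsics and any distortion apply to the point x, -y, -z); pixel columns grow to the right and rows downward; lengths in m; the calibration is good to about 2 mm. A picture is of the moment at which its call begins: read the wrist's pose just before it. camera_info takes no time and is no camera call.
- ctrl.job_done(): hands the job in; it is judged then, once.
The state is a dict: "clock": time; "joints": joint angles; "qvel": joint speeds; "joint_torque": joint torques, N m; "ee_pos": TCP position; "tcp_rot": TCP orientation; "force": force on the tool from outside, world axes, zero at the start; "ft_torque": the same for the moment, N m; "grip_width": opening from 0.0 (shut) to 1.0 (fully open); "finger_force": force on a finger pad.
Only numpy, scipy, OpenCV 4.12 (cv2) and the standard library are available. Lean on these libraries where they do the work, as an engineer would, in place of code of your own. Each camera call takes 0.05 s, during which the arm holds its last target. There are 200 camera calls.

## Working session

There is one attempt and no reset: what is moved stays moved. The work goes in short steps, Python scripts to look and compute and a tool call to move; the robot and the scene stay as the last step left them, time stands still between calls to the robot, and variables do not carry over. Pictures are saved under pics/ and viewed, at most 10 in all, crops included, and the job is handed in when it is done.

Besides the shell and the picture viewer there is one more tool, called after "Emit:" as name(argument=value, ...) on one line, values as JSON. move_arm: Moves the arm, as the interface text tells. Its arguments: {"type":"object","properties":{"moves":{"type":"array","items":{"type":"array","items":{"type":"number"}}},"gripper":{"type":"number"},"force":{"type":"number"}},"required":["moves"]}

```bash
mkdir -p pics; ls; cat > h.py <<'E'
import numpy as np, cv2
from station import ctrl, snapshot, camera_info
from scipy.spatial.transform import Rotation as R
def cam(name, st=None):
    c=camera_info(name); K=(c['fx'],c['fy'],c['cx'],c['cy'])
    if name=='wrist':
        st=st or ctrl.read_state(); T=np.eye(4); T[:3,:3]=R.from_quat(st['tcp_rot']).as_matrix(); T[:3,3]=st['ee_pos']
        return K, T@np.array(c['hand_eye'])
    return K, np.linalg.inv(np.array(c['world_to_cam']))
def ray(C,u,v):
    (fx,fy,cx,cy),T=C
    d=np.stack([(np.asarray(u,float)-cx)/fx,-(np.asarray(v,float)-cy)/fy,-np.ones_like(np.asarray(u,float))],-1)
    return T[:3,3], d@T[:3,:3].T
def onz(C,u,v,z):
    o,d=ray(C,u,v); return o+d*((z-o[2])/d[...,2])[...,None]
def cloud(C,dep):
    v,u=np.mgrid[:dep.shape[0],:dep.shape[1]]; o,d=ray(C,u,v); P=o+d*dep[...,None]; P[dep<=0]=np.nan; return P
def save(n,im): cv2.imwrite('pics/'+n+'.png',cv2.cvtColor(im,cv2.COLOR_RGB2BGR))
E
python3 - <<'E'
from h import *
for n in('scene','side','wrist'):
    st=ctrl.read_state(); p,d=snapshot(n); save(n+'0',p); np.savez(n+'0.npz',p=p,d=d); c=camera_info(n); print(n,{k:(np.round(v,3).tolist()) if not isinstance(v,str) else v for k,v in c.items()})
print(st)
a=np.hstack([cv2.imread('pics/scene0.png'),cv2.imread('pics/side0.png')]); cv2.imwrite('pics/both.png',a)
E
```

```text
pics
scene {'fx': 467.698, 'fy': 467.698, 'cx': 261.023, 'cy': 187.445, 'world_to_cam': [[-0.777, -0.629, 0.023, 0.385], [0.313, -0.355, 0.881, -0.292], [-0.546, 0.692, 0.472, -0.945], [0.0, 0.0, 0.0, 1.0]]}
side {'fx': 348.808, 'fy': 348.808, 'cx': 255.656, 'cy': 184.673, 'world_to_cam': [[-0.984, 0.179, -0.005, 0.473], [-0.129, -0.691, 0.712, -0.022], [0.124, 0.701, 0.703, -1.109], [0.0, 0.0, 0.0, 1.0]]}
wrist {'fx': 303.45, 'fy': 303.45, 'cx': 248.004, 'cy': 195.338, 'hand_eye': [[-0.0, 0.966, 0.26, 0.067], [1.0, 0.0, -0.0, -0.0], [-0.0, 0.26, -0.966, -0.142], [0.0, 0.0, 0.0, 1.0]]}
{'clock': 0.1, 'joints': array([-0.02261625,  0.33280285, -0.06470331,  1.4608464 ,  0.02159113,
        1.34990926, -0.0885239 ]), 'qvel': array([ 0.00014286, -0.00160274,  0.00031438, -0.00182128,  0.00060733,
       -0.00161508, -0.00081181]), 'joint_torque': array([ 9.25707973e-04, -6.26745987e+01,  4.87730233e-02, -3.92438293e+01,
        1.62844139e-02,  6.89412060e-03, -5.92459219e-05]), 'ee_pos': array([6.24665165e-01, 1.19896764e-05, 2.30604359e-01]), 'tcp_rot': array([ 7.07102212e-01,  7.07111065e-01, -4.65936962e-04, -4.32040627e-04]), 'force': array([-0.08396302,  0.0298484 ,  0.27012435]), 'ft_torque': array([-0.01379467,  0.00996942, -0.00292091]), 'finger_force': 0.0, 'grip_width': 1.0006508684899198}
```

View pics/scene0.png

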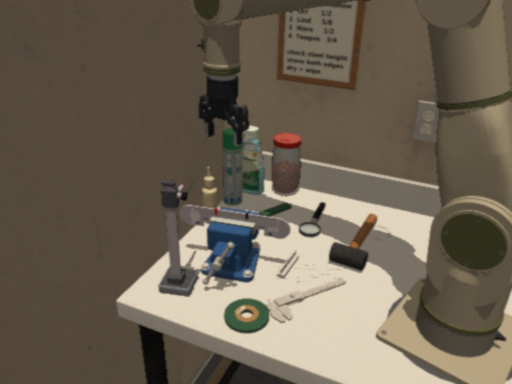

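View pics/side0.png

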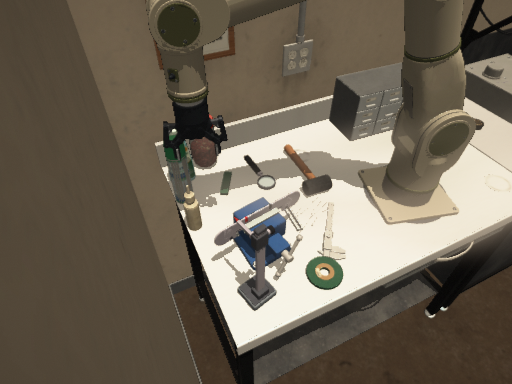

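View pics/wrist0.png

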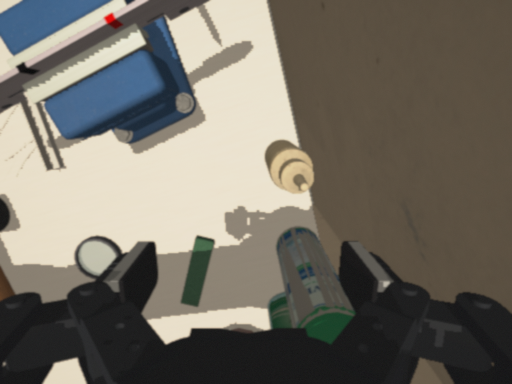

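The wrist view (up = +y, right = +x) shows the red mark at (112,20), black at (28,68), the stone at (198,270), and the lens at (98,257) with its handle hidden behind the finger. In the scene view the gauge pointer/slide is at about (175,195). The loupe handle shows at (318,213) in the scene view and (253,165) in the side view.

```bash
python3 - <<'E'
from h import *
L={n:np.load(n+'0.npz') for n in('scene','side','wrist')}
C={n:cam(n) for n in L}
np.set_printoptions(precision=4,suppress=True)
def comps(m,mn=5):
    n,l,s,c=cv2.connectedComponentsWithStats(m.astype(np.uint8)); return [(s[i],c[i],l==i) for i in range(1,n) if s[i][4]>=mn]
for n in L:
    p=L[n]['p'];d=L[n]['d'];h=cv2.cvtColor(p,cv2.COLOR_RGB2HSV); P=cloud(C[n],d)
    red=((h[...,0]<8)|(h[...,0]>172))&(h[...,1]>140)&(h[...,2]>80)
    for s,c,m in comps(red,3): print(n,'red',s,c,'z.14:',onz(C[n],*c,0.14),'depth',np.nanmedian(P[m],0))
    g=(h[...,0]>60)&(h[...,0]<95)&(h[...,1]>90)&(h[...,2]>20)
    for s,c,m in comps(g,60): print(n,'green',s,c,onz(C[n],*c,0.012),'depth',np.nanmedian(P[m],0), [onz(C[n],*q,0.012)[:2] for q in cv2.boxPoints(cv2.minAreaRect(cv2.findContours(m.astype(np.uint8),0,1)[0][0]))])
p=L['wrist']['p'];P=cloud(C['wrist'],L['wrist']['d'])
# black mark
m=(p.max(2)<45); 
for s,c,mm in comps(m[40:110,0:80],10): print('blk',s,c+[0,40],onz(C['wrist'],c[0],c[1]+40,.14))
for n,box in(('side',(150,195,235,285)),('scene',(198,240,295,335))):
    p=L[n]['p'][box[0]:box[1],box[2]:box[3]];P=cloud(C[n],L[n]['d'])
    for s,c,mm in comps(p.max(2)<70,30):
        v,u=np.nonzero(mm); q=onz(C[n],u+box[2],v+box[0],0.012)[:,:2]; w,V=np.linalg.eigh(np.cov(q.T)); print(n,'loupe dark',s,q.mean(0),V[:,1],w, 'ext',q.min(0),q.max(0))
cv2.imwrite('pics/z.png',np.hstack([cv2.resize(cv2.cvtColor(L['scene']['p'][160:300,140:300],cv2.COLOR_RGB2BGR),None,fx=2.5,fy=2.5,interpolation=2),cv2.resize(cv2.cvtColor(L['side']['p'][180:320,210:370],cv2.COLOR_RGB2BGR),None,fx=2.5,fy=2.5,interpolation=2)]))
E
```

```text
scene red [274 133  27  15 340] [286.7853 139.9441] z.14: [ 0.6525 -0.316   0.14  ] depth [ 0.604  -0.2455  0.176 ]
scene red [215 208   2   6  12] [215.5 210.5] z.14: [0.5242 0.1357 0.14  ] depth [0.5279 0.1315 0.1371]
scene green [223 128  19  22 224] [228.9955 139.6384] [ 0.9976 -0.4262  0.012 ] depth [ 0.6828 -0.0807  0.203 ] [array([ 0.9538, -0.3461]), array([ 1.0981, -0.5005]), array([ 1.0445, -0.5493]), array([ 0.9052, -0.3897])]
scene green [243 183  16   8  86] [250.6977 186.5698] [ 0.6918 -0.1909  0.012 ] depth [ 0.6742 -0.1699  0.0258] [array([ 0.7054, -0.1663]), array([ 0.7272, -0.1958]), array([ 0.6794, -0.2147]), array([ 0.6588, -0.185 ])]
scene green [229 319  19  12  69] [237.913  324.7391] [0.3344 0.2733 0.012 ] depth [0.3367 0.2717 0.0098] [array([0.3514, 0.2857]), array([0.3585, 0.2684]), array([0.3165, 0.264 ]), array([0.3102, 0.281 ])]
side red [209 114   4   5  13] [210.2308 116.4615] z.14: [ 0.5753 -0.3265  0.14  ] depth [ 0.5772 -0.2689  0.1765]
side red [234 217   5   4   9] [235.7778 218.4444] z.14: [0.5525 0.1281 0.14  ] depth [0.5586 0.1991 0.2235]
side re
[... 1061 characters left out ...]
]), array([ 0.7351, -0.26  ])]
wrist green [272 317  13  12 108] [277.6019 322.713 ] [ 0.6652 -0.2139  0.012 ] depth [ 0.6597 -0.1758  0.0603] [array([ 0.6566, -0.2055]), array([ 0.6726, -0.2037]), array([ 0.6746, -0.2208]), array([ 0.6584, -0.2227])]
blk [ 18  24  20  10 106] [26.4151 69.5472] [0.4658 0.0971 0.14  ]
side loupe dark [ 10   6  15  18 103] [ 0.4563 -0.2076] [-0.2975  0.9547] [0.     0.0007] ext [ 0.4369 -0.2536] [ 0.475  -0.1603]
scene loupe dark [18  5 11 17 93] [ 0.4515 -0.2035] [-0.3343  0.9425] [0.     0.0007] ext [ 0.4302 -0.2528] [ 0.4717 -0.1655]
scene loupe dark [ 5 33 19  5 33] [ 0.4082 -0.09  ] [-0.8502 -0.5265] [0.     0.0002] ext [ 0.3923 -0.1097] [ 0.4337 -0.0795]
```

View pics/z.png

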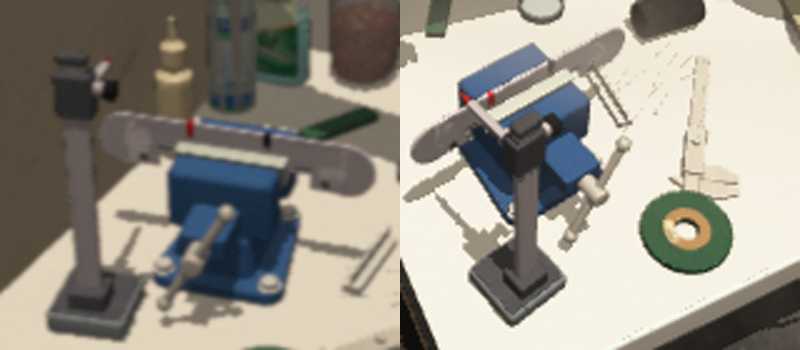

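```bash
python3 - <<'E'
from h import *
L={n:np.load(n+'0.npz') for n in('scene','side','wrist')}
C={n:cam(n) for n in L}
np.set_printoptions(precision=4,suppress=True)
p=L['wrist']['p'].astype(int)
def big(m,x0,x1,y0,y1):
    k=np.zeros(m.shape,np.uint8); k[y0:y1,x0:x1]=m[y0:y1,x0:x1]; n,l,s,c=cv2.connectedComponentsWithStats(k); i=1+s[1:,4].argmax(); return cv2.findContours((l==i).astype(np.uint8),0,1)[0][0][:,0],s[i]
q,s=big((p[...,1]-p[...,0]>8)&(p[...,1]<110),170,225,230,312)
w=onz(C['wrist'],q[:,0],q[:,1],.012)[:,:2].astype(np.float32); print('stone',s,cv2.minAreaRect(w),cv2.boxPoints(cv2.minAreaRect(w)))
q,s=big(p.max(2)<110,60,122,230,285); q=q[q[:,0]<120]
w=onz(C['wrist'],q[:,0],q[:,1],.012)[:,:2].astype(np.float32); print('lens ring',s,cv2.minEnclosingCircle(w),cv2.fitEllipse(w))
# side lens
p=L['side']['p'].astype(int)
q,s=big(p.max(2)<110,255,280,172,192); w=onz(C['side'],q[:,0],q[:,1],.012)[:,:2].astype(np.float32); print('side ring',s,cv2.minEnclosingCircle(w))
# runner line from wrist: pointer triangulation
def tri(a,b):
    A=np.zeros((3,3));y=np.zeros(3)
    for n,u,v in(a,b):
        o,d=ray(C[n],u,v); d=d/np.linalg.norm(d); M=np.eye(3)-np.outer(d,d); A+=M;y+=M@o
    x=np.linalg.solve(A,y); return x,[np.linalg.norm((np.eye(3)-np.outer(d,d)/(d@d))@(x-o)) for n,u,v in(a,b) for o,d in[ray(C[n],u,v)]]
ps=L['scene']['p'][176:198,172:192].astype(int); r=(ps[...,0]-ps[...,1]>40); v,u=np.nonzero(r); print('scene red px',u+172,v+176)
if len(u): print('tip',tri(('scene',u.mean()+172,v.mean()+176),('side',235.78,218.44)))
print('red mark',tri(('scene',215.5,210.5),('side',245.85,219)),tri(('wrist',112.37,20.93),('side',245.85,219)),tri(('wrist',112.37,20.93),('scene',215.5,210.5)))
# runner top in depth
for n in('scene','side','wrist'):
    P=cloud(C[n],L[n]['d']); m=(abs(P[...,0]-.5)<.2)&(abs(P[...,1]-.13)<.12)&(P[...,2]>.13)&(P[...,2]<.15); X=P[m]; 
    if len(X): f=cv2.fitLine(X[:,:2].astype(np.float32),cv2.DIST_HUBER,0,.01,.01).ravel(); print(n,'runner',f,'at x=.498 y=',f[3]+(.498-f[2])*f[1]/f[0],np.percentile(X[:,2],95))
    m=(P[...,2]>.19)&(P[...,2]<.4)&(P[...,1]>.12)&(P[...,0]>.35);X=P[m]; print('gauge?',len(X),X.min(0),X.max(0)) if len(X) else 0
E
```

```text
stone [ 182  237   32   69 1149] ((0.5561466217041016, -0.13556061685085297), (0.10005253553390503, 0.022819681093096733), 74.8814697265625) [[ 0.5321 -0.1809]
 [ 0.5541 -0.1868]
 [ 0.5802 -0.0902]
 [ 0.5582 -0.0843]]
lens ring [ 75 236  47  49 871] ((0.42545244097709656, -0.12314757704734802), 0.04009677842259407) ((0.4293920397758484, -0.12066316604614258), (0.06316760927438736, 0.07228291034698486), 157.47682189941406)
side ring [255 172  20   9  46] ((0.42577725648880005, -0.1411670446395874), 0.036555372178554535)
scene red px [182 183 184 182 183 184] [183 183 183 184 184 184]
tip (array([0.5585, 0.1975, 0.2226]), [np.float64(0.0003537697528595057), np.float64(0.00035376975285951885)])
red mark (array([0.5283, 0.1316, 0.1366]), [np.float64(5.304757131643697e-05), np.float64(5.304757131633008e-05)]) (array([0.5283, 0.1297, 0.1342]), [np.float64(0.00032225217072406865), np.float64(0.0003222521707239229)]) (array([0.5294, 0.1298, 0.1353]), [np.float64(0.0004707982025686425), np.float64(0.00047079820256860244)])
scene runner [0.9056 0.4241 0.4595 0.0996] at x=.498 y= 0.11761318 0.14152071212977804
gauge? 15594 [0.4845 0.12   0.19  ] [0.7775 0.5459 0.4   ]
side runner [0.9997 0.0242 0.5076 0.1015] at x=.498 y= 0.101217076 0.1418105679928264
gauge? 2099 [0.4883 0.1207 0.19  ] [0.7743 0.5509 0.3999]
wrist runner [ 0.8806 -0.4739  0.5635  0.0749] at x=.498 y= 0.110118195 0.1412699585983272
```

Emit:
move_arm(moves=[[-2,-4,0,0.13],[-6,-7,0,0.264],[-10.5,-7.65,2,0.264],[-15,-7.65,5,0.264],[-16.45,-7.65,8,0.264],[-16.45,-7.65,8,0.264],[-16.45,-7.65,8,0.264],[-16.45,-7.65,8,0.264]], gripper=0, force=60)

```text
clock: 0.95
ee_pos: [0.5496, -0.163, 0.1526]
tcp_rot: [0.793, 0.609, 0.001, 0.0]
force: [0.7, 0.3, 1.2]
grip_width: 0.497
finger_force: 0.0
```

```bash
cat > look.py <<'E'
from h import *
import sys
np.set_printoptions(precision=4,suppress=True)
st=ctrl.read_state(); C=cam('wrist',st); p,d=snapshot('wrist'); save(sys.argv[1],p); np.savez(sys.argv[1]+'.npz',p=p,d=d,T=C[1],K=C[0])
print(st['clock'],st['ee_pos'],st['tcp_rot'],st['force'],st['grip_width'])
E
python3 look.py w1
```

```text
0.95 [ 0.5496 -0.163   0.1526] [0.7934 0.6087 0.0008 0.0005] [0.653  0.3239 1.1664] 0.4967396553564484
```

View pics/w1.png

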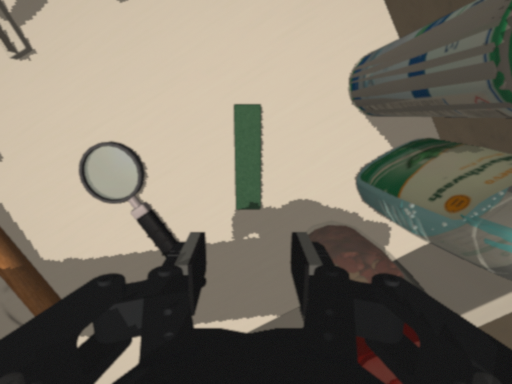

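The stone is vertical in view, columns 235–263, rows 104–209. The lens is at (113,172) with its handle running to (178,245). The jar is at the lower right (350,290), close enough to check clearance.

```bash
cat > m.py <<'E'
from h import *
np.set_printoptions(precision=4,suppress=True)
def big(m,x0,x1,y0,y1):
    k=np.zeros(m.shape,np.uint8); k[y0:y1,x0:x1]=m[y0:y1,x0:x1]; n,l,s,c=cv2.connectedComponentsWithStats(k); i=1+s[1:,4].argmax(); return (l==i).astype(np.uint8),s[i]
def cont(m): return cv2.findContours(m,0,1)[0][0][:,0]
E
python3 - <<'E'
from m import *
z=np.load('w1.npz'); C=(z['K'],z['T']); p=z['p'].astype(int); P=cloud(C,z['d'])
m,s=big((p[...,1]-p[...,0]>8)&(p[...,1]<130),215,285,90,225); q=cont(m)
w=onz(C,q[:,0],q[:,1],.012)[:,:2].astype(np.float32); r=cv2.minAreaRect(w); print('stone',s,r)
print('depth z stone',np.nanmedian(P[m>0],0),'bench',np.nanmedian(P[60:90,200:300].reshape(-1,3),0))
m,s=big(p.max(2)<120,70,152,130,212); q=cont(m); hull=cv2.convexHull(q)[:,0]; hull=hull[(hull[:,0]<125)|(hull[:,1]<190)]
w=onz(C,hull[:,0],hull[:,1],.010)[:,:2].astype(np.float32); print('ring',s,cv2.minEnclosingCircle(w),cv2.fitEllipse(w))
m,s=big(p.max(2)<70,128,176,200,246); v,u=np.nonzero(m); f=cv2.fitLine(onz(C,u,v,.012)[:,:2].astype(np.float32),2,0,.01,.01).ravel(); print('handle',s,f,np.degrees(np.arctan2(f[1],f[0])))
# jar
X=P[215:300,300:400].reshape(-1,3); X=X[(X[:,2]>.03)&(X[:,2]<.175)]
A=np.c_[2*X[:,:2],np.ones(len(X))]; b=(X[:,:2]**2).sum(1); c=np.linalg.lstsq(A,b,rcond=None)[0]; print('jar',len(X),c[:2],np.sqrt(c[2]+c[0]**2+c[1]**2),X.min(0),X.max(0))
z=np.load('scene0.npz'); P=cloud(cam('scene'),z['d']); X=P[133:185,270:302].reshape(-1,3); X=X[(X[:,2]>.02)&(X[:,0]>.55)&(X[:,1]<-.15)&(X[:,1]>-.32)]
c,*_=np.linalg.lstsq(np.c_[2*X[:,:2],np.ones(len(X))],(X[:,:2]**2).sum(1),rcond=None); print('jar scene',len(X),c[:2],np.sqrt(c[2]+c[0]**2+c[1]**2),X.min(0),X.max(0))
print(onz(cam('scene'),286.8,138.,.17))
E
```

```text
stone [ 234  105   27  105 2635] ((0.5553362369537354, -0.1382734328508377), (0.0974128469824791, 0.023473095148801804), 75.55429077148438)
depth z stone [ 0.5561 -0.1347  0.0115] bench [ 0.5768 -0.0659 -0.0005]
ring [  79  142   73   70 1109] ((0.4275907278060913, -0.11728004366159439), 0.03160582855343819) ((0.427531898021698, -0.11813575029373169), (0.059535544365644455, 0.06308837980031967), 81.34708404541016)
handle [138 204  38  42 731] [ 0.3322 -0.9432  0.4499 -0.1822] -70.59685
jar 3227 [ 0.6268 -0.1733] 0.046886693510028124 [ 0.5736 -0.2353  0.0301] [ 0.6582 -0.1573  0.175 ]
jar scene 1491 [ 0.6224 -0.268 ] 0.052674460964606894 [ 0.5633 -0.3199  0.0236] [ 0.7219 -0.2085  0.1794]
[ 0.6194 -0.2683  0.17  ]
```

Emit:
move_arm(moves=[[0,0,4,0],[0,0,8.5,0],[0,0,12,0],[0,0,14,0],[0,0,14.7,0],[0,0,14.7,0],[0,0,14.7,0]])

```text
clock: 1.7
ee_pos: [0.5499, -0.1644, 0.006]
tcp_rot: [0.794, 0.608, 0.001, 0.001]
force: [1.2, 0.1, 0.3]
grip_width: 0.498
finger_force: 0.0
```

Emit:
move_arm(moves=[[0,0,0,0],[0,0,0,0],[0,0,0,0],[0,0,0,0],[0,0,0,0],[0,0,0,0],[0,0,0,0],[0,0,0,0]], gripper=-1, force=60)

```text
clock: 2.5
ee_pos: [0.5498, -0.1646, 0.0063]
tcp_rot: [0.794, 0.608, 0.001, 0.001]
force: [-1.7, 0.3, 7.4]
grip_width: 0.266
finger_force: 58.9
```

Emit:
move_arm(moves=[[0,0,-3,0],[0,0,-7.5,0],[0,0,-12,0],[2,-1,-16.5,-0.1],[6,-3.5,-19,-0.24],[10,-6,-20,-0.38],[14,-8.5,-20,-0.52],[17,-10.2,-20,-0.65]])

```text
clock: 3.3
ee_pos: [0.4936, 0.0293, 0.206]
tcp_rot: [0.555, 0.832, 0.001, 0.001]
force: [0.8, 0.5, -1.5]
grip_width: 0.265
finger_force: 59.4
```

Emit:
move_arm(moves=[[2.4,0.4,0,-0.05],[2.4,0.4,0,-0.05],[2.4,0.4,0,-0.05],[2.4,0.4,0,-0.05]])

```text
clock: 3.7
ee_pos: [0.4895, 0.0484, 0.2043]
tcp_rot: [0.539, 0.842, -0.0, 0.0]
force: [0.7, 0.0, -0.6]
grip_width: 0.264
finger_force: 59.4
```

```bash
python3 look.py w2
```

```text
3.7 [0.4895 0.0484 0.2043] [ 0.539   0.8423 -0.0001  0.0002] [ 0.7398  0.0434 -0.5701] 0.26395485806607094
```

View pics/w2.png

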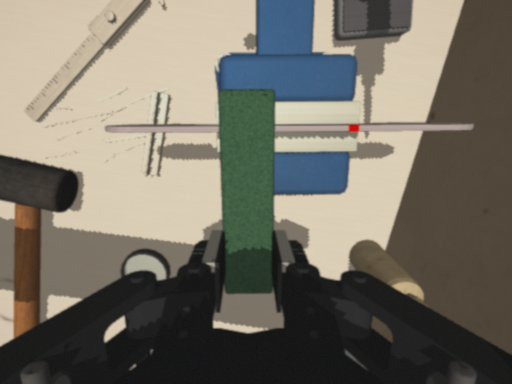

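The runner lies level at row ~127 with red at (354,128). The stone (columns 220–273, rows 90–290) hides the black mark and looks square to the runner.

```bash
python3 - <<'E'
from m import *
z=np.load('w2.npz'); C=(z['K'],z['T']); p=z['p'].astype(int); P=cloud(C,z['d'])
v,u=np.nonzero((p[...,0]>140)&(p[...,1]<70)); k=(abs(u-354)<12)&(abs(v-128)<10); r=onz(C,u[k].mean(),v[k].mean(),.14); print('red',u[k].mean(),v[k].mean(),r)
d=P[...,2]; m=(d>.132)&(d<.15); m[:110]=0;m[145:]=0; v,u=np.nonzero(m); 
f=cv2.fitLine(onz(C,u,v,.14)[:,:2].astype(np.float32),2,0,.01,.01).ravel(); print('runner',len(u),f,np.degrees(np.arctan2(f[1],f[0])), 'z',np.nanpercentile(d[m],[10,50,90]))
m,s=big((p[...,1]-p[...,0]>8)&(p[...,1]<130),200,290,80,228); q=cont(m); w=onz(C,q[:,0],q[:,1],.212)[:,:2].astype(np.float32); print('stone',s,cv2.minAreaRect(w),'zs',np.nanmedian(P[95:120,225:268,2]),np.nanmedian(P[200:225,230:265,2]))
st=ctrl.read_state(); M=R.from_quat(st['tcp_rot']).as_matrix(); print(st['ee_pos'],'toolx ang',np.degrees(np.arctan2(M[1,0],M[0,0])),M[:,2])
bl=np.array([.4658,.0971,.14])
for n,t in(('red',r),('black',bl)): print(n,'in tool cm',(t-st['ee_pos'])@M*100)
E
```

```text
red 353.3787878787879 127.83333333333333 [0.5291 0.13   0.14  ]
runner 2072 [0.9055 0.4244 0.4953 0.1143] 25.11256 z [0.1374 0.1399 0.1409]
stone [ 217   80   73  148 8864] ((0.47227659821510315, 0.09301362931728363), (0.03088909201323986, 0.06565558910369873), 25.817068099975586) zs 0.20937824300809085 0.20955333604313084
[0.4895 0.0484 0.2043] toolx ang 114.77380480673988 [-0.     -0.0004 -1.    ]
red in tool cm [5.7493 7.0149 6.4248]
black in tool cm [ 5.4113 -0.1078  6.426 ]
```

```bash
python3 - <<'E'
from m import *
z=np.load('scene0.npz');C=cam('scene'); p=z['p'][205:222,236:258].max(2).astype(int); print(p)
o=np.array([.5291,.13]); u=np.array([.9055,.4244])
for uu,vv in((215.5,210.5),(246.5,216)): print((onz(C,uu,vv,.137)[:2]-o)@u)
z=np.load('wrist0.npz');p=z['p'][55:85,10:45].max(2).astype(int); v,uu=np.nonzero(p<40);C=cam('wrist'); print(uu.mean()+10,v.mean()+55,uu.min()+10,uu.max()+10)
E
```

```text
[[ 95 102 110 116 119 123 124 120 122 122 121 122 123 121 123 122 122 121
  121 123 123 122]
 [117 120 121 122 123 123 122 122 121 123 123 123 123 123 122 121 122 122
  122 121 122 122]
 [122 122 122 121 123 122 123 121 122 121 121 122 124 122 123 123 123 122
  124 122 122 121]
 [113 116 117 119 122 122 123 121 121 122 123 124 122 123 122 123 124 122
  122 122 122 123]
 [109 106 104 106 109 111 113 114 118 129 141 136 126 124 122 123 125 124
  123 122 122 121]
 [119 118 120 121 121 116 111 109 111 129 156 151 123 112 118 127 137 142
  138 127 123 123]
 [129 132 135 132 129 125 123 120 121 127 133 127 117 110 110 125 146 161
  152 129 123 129]
 [147 155 145 138 133 131 133 134 133 122 113 112 113 119 123 128 133 137
  133 128 129 130]
 [120 122 118 114 116 124 137 147 144 112  75  71  96 121 135 140 136 133
  131 131 128 121]
 [101  99  97  94  98 108 113 116 109  78  38  47  96 129 147 152 143 134
  131 132 130 126]
 [ 99  98  98  98  97  99  99  96  84  57  26  40  81 108 118 117 111 111
  120 128 136 142]
 [ 98  98  99  97  98  97  98  95  84  57  25  33  72  93 101  97  96  98
  103 108 113 114]
 [ 99  99  99  99 100 100  98  96  85  57  29  38  73  93  97  98  98  97
   99  97  98  98]
 [100 100 101 100  99  99 100  98  89  67  45  49  75  95  99  99  98  98
   97  98  97  96]
 [119 114 109 106 105 104 102 102  96  87  76  72  85  96 100  99  98  99
   99  98  98  99]
 [162 152 144 141 136 131 126 118 110 103  95  91  97 100 101 100  99  99
   99  99  98  99]
 [190 188 187 188 186 180 170 159 147 137 130 127 123 120 113 109 106 104
  102  99  98  99]]
-0.000310091496280524
-0.07528659302545414
26.367346938775512 69.5204081632653 18 37
```

Emit:
move_arm(moves=[[0.2,-0.15,1.5,0],[0.4,-0.3,3.5,0],[0.4,-0.3,4.8,0],[0.4,-0.3,5.3,0],[0.4,-0.3,5.3,0],[0.4,-0.3,5.3,0]])

```text
clock: 4.35
ee_pos: [0.4852, 0.0522, 0.152]
tcp_rot: [0.538, 0.843, 0.0, 0.0]
force: [1.4, -0.9, -0.9]
grip_width: 0.264
finger_force: 59.4
```

Emit:
move_arm(moves=[[0,0,0.15,0],[0,0,0.25,0],[0,0,0.35,0],[0,0,0.4,0],[0,0,0.4,0],[0,0,0.4,0]])

```text
clock: 4.95
ee_pos: [0.4847, 0.0523, 0.1473]
tcp_rot: [0.537, 0.843, 0.0, 0.0]
force: [0.7, -0.2, -1.0]
grip_width: 0.268
finger_force: 59.4
```

Emit:
move_arm(moves=[[0,0,0.05,0],[0,0,0.1,0],[0,0,0.15,0],[0,0,0.15,0],[0,0,0.15,0]])

```text
clock: 5.45
ee_pos: [0.4848, 0.0522, 0.146]
tcp_rot: [0.537, 0.843, 0.0, 0.0]
force: [0.4, -1.0, 2.1]
grip_width: 0.267
finger_force: 59.7
```

Emit:
move_arm(moves=[[0,0.1,0.03,0],[0,0.3,0.03,0],[0,0.5,0.03,0],[0,0.7,0.03,0],[0,0.9,0.03,0],[0,1.1,0.03,0],[0,1.3,0.03,0],[0,1.5,0.03,0]])

```text
clock: 6.25
ee_pos: [0.4984, 0.0587, 0.1455]
tcp_rot: [0.537, 0.843, 0.0, 0.0]
force: [-2.6, -1.2, 4.0]
grip_width: 0.268
finger_force: 59.9
```

Emit:
move_arm(moves=[[0,0.2,0,0],[0,0.4,0,0],[0,0.6,0,0],[0,0.8,0,0],[0,1.0,0,0],[0,1.2,0,0],[0,1.4,0,0],[0,1.6,0,0]])

```text
clock: 7.05
ee_pos: [0.5129, 0.0655, 0.1455]
tcp_rot: [0.537, 0.843, 0.0, 0.0]
force: [-2.3, -0.6, 4.3]
grip_width: 0.267
finger_force: 59.9
```

Emit:
move_arm(moves=[[0,0.2,0,0],[0,0.4,0,0],[0,0.6,0,0],[0,0.8,0,0],[0,1.0,0,0],[0,1.2,0,0],[0,1.4,0,0],[0,1.6,0,0]])

```text
clock: 7.85
ee_pos: [0.5274, 0.0722, 0.1455]
tcp_rot: [0.537, 0.843, 0.0, 0.0]
force: [-3.3, -0.6, 4.6]
grip_width: 0.268
finger_force: 59.9
```

Emit:
move_arm(moves=[[0,0.2,0,0],[0,0.4,0,0],[0,0.6,0,0],[0,0.8,0,0],[0,1.0,0,0],[0,1.2,0,0],[0,1.4,0,0],[0,1.6,0,0]])

```text
clock: 8.65
ee_pos: [0.5419, 0.079, 0.1455]
tcp_rot: [0.537, 0.843, 0.0, 0.0]
force: [-2.7, -0.4, 3.1]
grip_width: 0.26
finger_force: 59.9
```

Emit:
move_arm(moves=[[0,0.2,0,0],[0,0.4,0,0],[0,0.6,0,0],[0,0.8,0,0],[0,0.95,0,0],[0,1.05,0,0],[0,1.05,0,0],[0,1.05,0,0]])

```text
clock: 9.45
ee_pos: [0.5515, 0.0835, 0.1456]
tcp_rot: [0.537, 0.843, 0.0, 0.0]
force: [-1.2, -0.9, 3.6]
grip_width: 0.27
finger_force: 59.9
```

```bash
python3 look.py w3; python3 - <<'E'
from m import *
z=np.load('w3.npz');C=(z['K'],z['T']);p=z['p'].astype(int);P=cloud(C,z['d'])
m,s=big((p[...,1]-p[...,0]>8)&(p[...,1]<130),200,300,60,215);print(s,[ (np.nonzero(m[r])[0].min(),np.nonzero(m[r])[0].max()) for r in(100,150,200)],np.nanmedian(P[95:120,225:268,2]),np.nanmedian(P[195:215,230:265,2]))
print((np.array([.5291,.13,.14])-z['T'][:3,3]),ctrl.read_state()['ee_pos'])
E
```

```text
9.45 [0.5515 0.0835 0.1456] [0.5374 0.8433 0.0002 0.0002] [-1.1687 -0.9079  3.5709] 0.2704198801236682
[ 200   60   75  155 9926] [(np.int64(200), np.int64(273)), (np.int64(219), np.int64(273)), (np.int64(200), np.int64(272))] 0.15256697719757217 0.15149869310364092
[ 0.0059 -0.014  -0.1478] [0.5514 0.0835 0.1456]
```

Emit:
move_arm(moves=[[0,0,-1.5,0],[0,0,-4,0],[-3,-1.5,-6,0.12],[-7.5,-3.5,-6,0.26],[-12,-5.7,-6,0.4],[-16.5,-7.8,-6,0.54],[-20,-9.6,-4,0.66],[-22.4,-10.6,0,0.7]])

```text
clock: 10.3
ee_pos: [0.5514, -0.1688, 0.1488]
tcp_rot: [0.796, 0.605, 0.002, 0.003]
force: [2.5, 0.1, -0.4]
grip_width: 0.267
finger_force: 59.4
```

Emit:
move_arm(moves=[[0,0,4,0],[0,0,8,0],[0,0,11,0],[0,0,12.5,0],[0,0,13,0],[0,0,13,0],[0,0,13,0],[0,0,13,0]])

```text
clock: 11.1
ee_pos: [0.5509, -0.1646, 0.0171]
tcp_rot: [0.794, 0.608, 0.001, 0.001]
force: [-0.1, 0.1, -1.4]
grip_width: 0.268
finger_force: 59.4
```

Emit:
move_arm(moves=[[0,0,0.4,0],[0,0,0.8,0],[0,0,1.0,0],[0,0,1.08,0],[0,0,1.08,0],[0,0,1.08,0]])

```text
clock: 11.7
ee_pos: [0.5499, -0.1644, 0.0062]
tcp_rot: [0.794, 0.608, 0.0, -0.0]
force: [-8.5, 1.7, 18.9]
grip_width: 0.266
finger_force: 61.6
```

Emit:
move_arm(moves=[[0,0,-0.1,0],[0,0,-0.1,0],[0,0,-0.1,0]])

```text
clock: 12.0
ee_pos: [0.5499, -0.1644, 0.0062]
tcp_rot: [0.794, 0.608, 0.0, 0.0]
force: [-3.3, 1.8, 9.9]
grip_width: 0.268
finger_force: 60.5
```

Emit:
move_arm(moves=[[0,0,0,0],[0,0,0,0],[0,0,0,0],[0,0,0,0],[0,0,0,0]], gripper=0)

```text
clock: 12.5
ee_pos: [0.5498, -0.1644, 0.0056]
tcp_rot: [0.794, 0.608, -0.0, -0.0]
force: [-0.3, 0.4, 0.7]
grip_width: 0.5
finger_force: 0.0
```

Emit:
move_arm(moves=[[0,0,-1,0],[0,0,-3,0],[0,0,-6,0],[0,0,-10,0],[0,0,-14,0],[0,0,-14,0],[0,0,-14,0]])

```text
clock: 13.2
ee_pos: [0.5504, -0.1646, 0.1473]
tcp_rot: [0.794, 0.608, 0.001, 0.001]
force: [-0.1, -0.4, -0.5]
grip_width: 0.5
finger_force: 0.0
```

```bash
python3 look.py w4; python3 - <<'E'
from m import *
z=np.load('w4.npz'); C=(z['K'],z['T']); p=z['p'].astype(int); P=cloud(C,z['d'])
m,s=big((p[...,1]-p[...,0]>8)&(p[...,1]<130),215,285,90,225); q=cont(m)
w=onz(C,q[:,0],q[:,1],.012)[:,:2].astype(np.float32); print('stone',s,cv2.minAreaRect(w)); v,u=np.nonzero(m); print('z ends',np.nanmedian(P[v,u,2][v<v.min()+20]),np.nanmedian(P[v,u,2][v>v.max()-20]))
E
```

```text
13.2 [ 0.5504 -0.1646  0.1473] [0.7941 0.6078 0.001  0.001 ] [-0.1145 -0.4385 -0.45  ] 0.4998622328690622
stone [ 233  102   27  108 2744] ((0.5558170080184937, -0.13784460723400116), (0.09797053039073944, 0.023328647017478943), 75.3858413696289)
z ends 0.011587815931538042 0.011567572862520886
```

Emit:
move_arm(moves=[[-1.5,-2.2,0,-0.14],[-3,-4.4,0,-0.28],[-4.5,-6.6,0,-0.42],[-5.64,-8.24,0,-0.55],[-5.64,-8.24,0,-0.592],[-5.64,-8.24,0,-0.592],[-5.64,-8.24,0,-0.592]], gripper=0)

```text
clock: 13.95
ee_pos: [0.4554, -0.197, 0.145]
tcp_rot: [0.583, 0.813, -0.0, -0.001]
force: [0.3, 0.6, -0.9]
grip_width: 0.499
finger_force: 0.0
```

```bash
python3 look.py w5
```

```text
13.95 [ 0.4554 -0.197   0.145 ] [ 0.5827  0.8127 -0.0001 -0.0006] [ 0.2514  0.5549 -0.8855] 0.49931245619971515
```

View pics/w5.png

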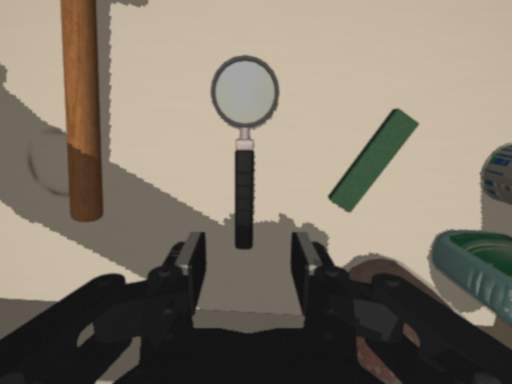

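The loupe is upright in view: lens at (245,92), handle down column 244 over rows 140–247. The hammer handle (columns 65–102) and the stone (375,160) are well clear.

```bash
python3 - <<'E'
from m import *
z=np.load('w5.npz'); C=(z['K'],z['T']); p=z['p'].astype(int); P=cloud(C,z['d'])
st=ctrl.read_state(); M=R.from_quat(st['tcp_rot']).as_matrix(); t=st['ee_pos']
m,s=big(p.max(2)<75,205,285,50,250); print(s)
q=cont(m); k=q[q[:,1]<126]; w=onz(C,k[:,0],k[:,1],.010)
e=cv2.minEnclosingCircle(((w-t)@M)[:,:2].astype(np.float32)); f=cv2.fitEllipse(((w-t)@M)[:,:2].astype(np.float32)); print('ring in tool',e,f)
m2=(p.max(2)<75); m2[:152]=0;m2[228:]=0;m2[:,:225]=0;m2[:,265:]=0
v,u=np.nonzero(m2); w=((onz(C,u,v,.014)-t)@M)[:,:2]; l=cv2.fitLine(w.astype(np.float32),2,0,.01,.01).ravel(); print('handle tool',l,np.degrees(np.arctan2(l[1],l[0])), 'y at x=0',l[3]-l[2]*l[1]/l[0])
v=np.array([140,247]);print('ends',((onz(C,np.array([245,244]),v,.014)-t)@M)[:,0])
print('ring z',np.nanmedian(P[90,212:216,2]),'handle z',np.nanmedian(P[160:220,240:248,2]), 'toolx ang',np.degrees(np.arctan2(M[1,0],M[0,0])))
E
```

```text
[ 235  151   19   99 1706]Traceback (most recent call last):
  File "<stdin>", line 6, in <module>
cv2.error: OpenCV(4.12.0) /io/opencv/modules/imgproc/src/shapedescr.cpp:361: error: (-201:Incorrect size of input array) There should be at least 5 points to fit the ellipse in function 'fitEllipseNoDirect'
```

```bash
python3 - <<'E'
from m import *
z=np.load('w5.npz'); C=(z['K'],z['T']); p=z['p'].astype(int); P=cloud(C,z['d'])
st=ctrl.read_state(); M=R.from_quat(st['tcp_rot']).as_matrix(); t=st['ee_pos']
m,s=big(p.max(2)<100,205,285,50,132); print(s)
q=cont(m); k=q[q[:,1]<122]; w=onz(C,k[:,0],k[:,1],.010)
f=cv2.fitEllipse(((w-t)@M)[:,:2].astype(np.float32)); print('ring in tool',f)
m2=(p.max(2)<75); m2[:152]=0;m2[228:]=0;m2[:,:225]=0;m2[:,265:]=0
v,u=np.nonzero(m2); w=((onz(C,u,v,.014)-t)@M)[:,:2]; l=cv2.fitLine(w.astype(np.float32),2,0,.01,.01).ravel(); print('handle tool',l,np.degrees(np.arctan2(l[1],l[0])), 'y at x=0',l[3]-l[2]*l[1]/l[0])
v=np.array([140,247]);print('ends',((onz(C,np.array([245,244]),v,.014)-t)@M)[:,0])
print('ring z',np.nanmedian(P[90,212:216,2]),'handle z',np.nanmedian(P[160:220,240:248,2]), 'toolx ang',np.degrees(np.arctan2(M[1,0],M[0,0])))
E
```

```text
[212  56  67  72 773]
ring in tool ((0.08434735238552094, -0.003006486687809229), (0.05685282498598099, 0.058341991156339645), 77.33244323730469)
handle tool [ 0.9999  0.0164 -0.0017 -0.004 ] 0.93843764 y at x=0 -0.0039517204
ends [ 0.0441 -0.0591]
ring z 0.011821675769124684 handle z 0.013637501755379089 toolx ang 108.74035868827487
```

Emit:
move_arm(moves=[[0,-0.35,4,0.016],[0,-0.35,8.5,0.016],[0,-0.35,12,0.016],[0,-0.35,13.4,0.016],[0,-0.35,13.8,0.016],[0,-0.35,13.8,0.016],[0,-0.35,13.8,0.016]])

```text
clock: 14.7
ee_pos: [0.4531, -0.1986, 0.0086]
tcp_rot: [0.589, 0.808, 0.0, 0.001]
force: [1.0, 0.0, -0.2]
grip_width: 0.502
finger_force: 0.0
```

Emit:
move_arm(moves=[[0,0,0,0],[0,0,0,0],[0,0,0,0],[0,0,0,0],[0,0,0,0],[0,0,0,0],[0,0,0,0],[0,0,0,0]], gripper=-1, force=80)

```text
clock: 15.5
ee_pos: [0.453, -0.1987, 0.009]
tcp_rot: [0.589, 0.808, 0.0, 0.001]
force: [-0.8, 0.0, 8.2]
grip_width: 0.172
finger_force: 78.2
```

Emit:
move_arm(moves=[[0,0,-2,0],[0,0,-5,0],[0,0,-9,0],[1.5,1.3,-13,0],[4,3.6,-17,-0.03],[7,6.2,-20,-0.06],[10,8.9,-21.6,-0.09],[12.8,11.4,-21.6,-0.125]])

```text
clock: 16.3
ee_pos: [0.5233, -0.0397, 0.2275]
tcp_rot: [0.536, 0.844, 0.002, 0.003]
force: [0.0, -0.2, -2.1]
grip_width: 0.173
finger_force: 78.7
```

```bash
python3 look.py w6
```

```text
16.3 [ 0.5233 -0.0397  0.2275] [0.5364 0.844  0.0016 0.0026] [ 0.0382 -0.1887 -2.0573] 0.1727245680878218
```

Emit:
move_arm(moves=[[0,0,0,0],[0,0,0,0]])

```text
clock: 16.55
ee_pos: [0.5211, -0.0423, 0.2237]
tcp_rot: [0.537, 0.843, -0.0, 0.0]
force: [-0.7, -0.4, -1.2]
grip_width: 0.17
finger_force: 78.7
```

Emit:
move_arm(moves=[[1,2,-0.1,0],[3,4.5,-0.1,0],[5,6.5,-0.1,0],[6.2,7.6,-0.1,0],[6.8,8.0,-0.1,0],[6.8,8.0,-0.1,0],[6.8,8.0,-0.1,0],[6.8,8.0,-0.1,0]])

```text
clock: 17.35
ee_pos: [0.565, 0.0521, 0.2248]
tcp_rot: [0.538, 0.843, -0.0, 0.0]
force: [-0.1, -0.6, -0.9]
grip_width: 0.172
finger_force: 78.8
```

```bash
python3 look.py w7; python3 - <<'E'
from h import *
a=[]
for n,b in(('scene',(150,230,150,290)),('side',(160,250,180,320))):
    p,d=snapshot(n); np.savez(n+'7.npz',p=p,d=d); a.append(cv2.resize(p[b[0]:b[1],b[2]:b[3]],(560,int(560/140*(b[1]-b[0]))),interpolation=cv2.INTER_CUBIC))
w=np.load('w7.npz')['p']; a=[cv2.resize(x,(400,280)) for x in a]; save('c7',np.vstack([np.hstack(a),cv2.resize(w[20:220,100:400],(800,320))[:, :800]]))
E
```

```text
17.35 [0.565  0.0521 0.2248] [ 0.5379  0.843  -0.0002  0.0003] [-0.1107 -0.5934 -0.9126] 0.17229994597993725
```

View pics/c7.png

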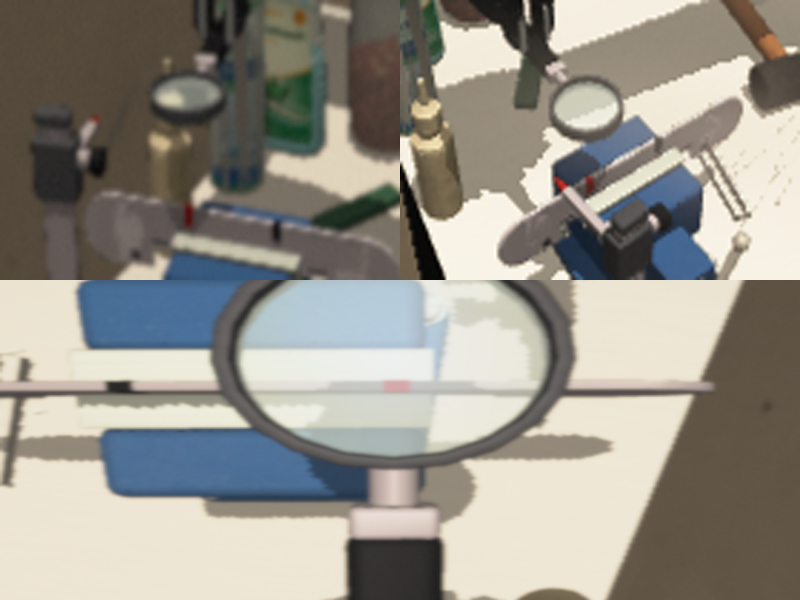

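In the top-left scene crop the lens ring is near (187,97) and the gauge tip near (97,118). In the lower wrist crop the red mark shows through the lens at (397,387). Next I'll measure lens centre against tip height and the red mark.

```bash
python3 - <<'E'
from m import *
S={n:np.load(n+'7.npz') for n in('scene','side')}; z=np.load('w7.npz'); C={n:cam(n) for n in S}; C['wrist']=(z['K'],z['T'])
p=z['p'].astype(int);P=cloud(C['wrist'],z['d'])
v,u=np.nonzero((p[...,0]-p[...,1]>45)&(p[...,0]-p[...,2]>45)); k=(abs(u-249)<8)&(abs(v-87)<6); red=onz(C['wrist'],u[k].mean(),v[k].mean(),.14)
v,u=np.nonzero(p.max(2)<45); kb=(abs(u-144)<8)&(abs(v-87)<6); bl=onz(C['wrist'],u[kb].mean(),v[kb].mean(),.14); print('red',k.sum(),red,'black',kb.sum(),bl,np.linalg.norm(red-bl))
def ell(img,box,thr):
    x0,x1,y0,y1=box; m,s=big(img.max(2)<thr,x0,x1,y0,y1); h=cv2.convexHull(cont(m)); return s,h
st=ctrl.read_state();M=R.from_quat(st['tcp_rot']).as_matrix();t=st['ee_pos']
dark=(p.max(2)<110); ring=np.zeros_like(dark); d=P[...,2]; ring=(d>.21)&(d<.24)&dark; ring[137:]=0; v,u=np.nonzero(ring); X=P[ring]; print('ring depth z',np.median(X[:,2]),X[v<40,2].mean(),X[v>115,2].mean(),u.min(),u.max(),v.min(),v.max())
A=np.c_[X[:,:2],np.ones(len(X))]; g=np.linalg.lstsq(A,X[:,2],rcond=None)[0]; print('tilt deg',np.degrees(g[:2])@M[:2,:2])
h=cv2.convexHull(np.c_[u,v].astype(np.int32))[:,0]; w=onz(C['wrist'],h[:,0],h[:,1],.224); e=cv2.fitEllipse(w[:,:2].astype(np.float32)); print('ring wrist',e,cv2.minEnclosingCircle(w[:,:2].astype(np.float32)))
def tri(a,b):
    A=np.zeros((3,3));y=np.zeros(3)
    for n,u,v in(a,b):
        o,d=ray(C[n],u,v); d=d/np.linalg.norm(d); Q=np.eye(3)-np.outer(d,d); A+=Q;y+=Q@o
    return np.linalg.solve(A,y)
pred=t+M@np.array([.0845,0,.003]); print('pred lens',pred)
for n in S:
    o,_=ray(C[n],0,0); q=S[n]['p'].astype(int); W=np.linalg.inv(C[n][1]); c=W[:3,:3]@pred+W[:3,3]; K=C[n][0]; print(n,'pred px',K[2]+K[0]*c[0]/-c[2],K[3]-K[1]*c[1]/-c[2])
    D=S[n]['d']; PP=cloud(C[n],D); ok=(np.linalg.norm(PP-pred,axis=2)<.036)&(q.max(2)<115); v,u=np.nonzero(ok); hh=cv2.convexHull(np.c_[u,v].astype(np.int32)); e=cv2.fitEllipse(hh); print('  ring',ok.sum(),e,u.min(),u.max(),v.min(),v.max()); S_=e[0]
    globals()['e_'+n]=e[0]
    r=(q[...,0]-q[...,1]>40)&(q[...,0]-q[...,2]>40); r&=(np.arange(384)[:,None]<222)&(np.arange(512)[None]<242); v,u=np.nonzero(r); kk=(abs(u-(183 if n=='scene' else 236))<6)&(abs(v-(184 if n=='scene' else 218))<6); print('  tip',list(zip(u[kk],v[kk]))); globals()['t_'+n]=(u[kk].mean(),v[kk].mean())
print('lens tri',tri(('scene',*e_scene),('side',*e_side)),'tip tri',tri(('scene',*t_scene),('side',*t_side)))
E
```

```text
red 1 [0.5301 0.1309 0.14  ] black 26 [0.4629 0.0982 0.14  ] 0.07467865697444463
ring depth z 0.22656428576324672 0.2256645268441755 0.22654702955622052 179 314 0 136
tilt deg [-1.1726 -0.5415]
ring wrist ((0.5285061001777649, 0.1296614706516266), (0.05961189791560173, 0.060024432837963104), 19.30247688293457) ((0.5286954045295715, 0.1297769695520401), 0.030222434550523758)
pred lens [0.5294 0.1295 0.2218]
scene pred px 214.88928156739064 177.0336836116025
  ring 223 ((215.62850952148438, 177.4379119873047), (16.513526916503906, 27.904502868652344), 88.9146728515625) 202 229 170 185
  tip [(np.int64(182), np.int64(183)), (np.int64(183), np.int64(183)), (np.int64(184), np.int64(183)), (np.int64(182), np.int64(184)), (np.int64(183), np.int64(184)), (np.int64(184), np.int64(184))]
side pred px 244.28432508941256 194.43814692733633
  ring 121 ((244.7086181640625, 194.5928497314453), (20.90738868713379, 25.37476921081543), 89.6986083984375) 232 257 184 205
  tip [(np.int64(234), np.int64(217)), (np.int64(235), np.int64(217)), (np.int64(234), np.int64(218)), (np.int64(235), np.int64(218)), (np.int64(236), np.int64(218)), (np.int64(235), np.int64(219)), (np.int64(236), np.int64(219)), (np.int64(237), np.int64(219)), (np.int64(238), np.int64(219)), (np.int64(236), np.int64(220)), (np.int64(237), np.int64(220)), (np.int64(236), np.int64(221))]
lens tri [0.5283 0.1286 0.2206] tip tri [0.5586 0.1978 0.2224]
```

Emit:
move_arm(moves=[[0.03,0.08,-0.12,0],[0.03,0.08,-0.12,0],[0.03,0.08,-0.12,0],[0.03,0.08,-0.12,0],[0.03,0.08,-0.12,0],[0.03,0.08,-0.12,0],[0.03,0.08,-0.12,0],[0.03,0.08,-0.12,0]])

```text
clock: 18.3
ee_pos: [0.5657, 0.0544, 0.2259]
tcp_rot: [0.537, 0.844, 0.0, 0.0]
force: [0.0, -0.3, -1.6]
grip_width: 0.174
finger_force: 78.8
```

```bash
python3 look.py w8; python3 - <<'E'
from m import *
z=np.load('w8.npz');C=(z['K'],z['T']);p=z['p'];P=cloud(C,z['d'])
d=P[...,2]; ring=(d>.21)&(d<.24)&(p.max(2)<110); ring[137:]=0; v,u=np.nonzero(ring); h=cv2.convexHull(np.c_[u,v].astype(np.int32))[:,0]
print(cv2.fitEllipse(onz(C,h[:,0],h[:,1],.226)[:,:2].astype(np.float32)),np.median(d[ring])-.006)
# stone & gauge check with old view
st=ctrl.read_state(); print(st['ee_pos'],abs(st['qvel']).max(),st['force'])
E
```

```text
18.3 [0.5657 0.0544 0.2259] [0.537  0.8436 0.     0.    ] [ 0.0172 -0.2784 -1.5763] 0.17384012402747892
((0.5291528105735779, 0.13174042105674744), (0.05914415046572685, 0.05964939668774605), 31.151559829711914) 0.22164620787899514
[0.5657 0.0544 0.2259] 0.0014773807644513789 [ 0.6539 -1.2462 -1.3341]
```

Emit:
move_arm(moves=[[-0.15,0,0,0],[-0.15,0,0,0],[-0.15,0,0,0],[-0.15,0,0,0],[-0.15,0,0,0],[-0.15,0,0,0],[-0.15,0,0,0],[-0.15,0,0,0]])

```text
clock: 19.15
ee_pos: [0.5664, 0.0531, 0.2259]
tcp_rot: [0.537, 0.844, 0.0, 0.0]
force: [-0.3, -0.1, -0.7]
grip_width: 0.172
finger_force: 78.8
```

```bash
python3 look.py w9; python3 - <<'E'
from m import *
z=np.load('w9.npz');C=(z['K'],z['T']);p=z['p'];P=cloud(C,z['d'])
d=P[...,2]; ring=(d>.21)&(d<.24)&(p.max(2)<110); ring[137:]=0; v,u=np.nonzero(ring); h=cv2.convexHull(np.c_[u,v].astype(np.int32))[:,0]
c=cv2.fitEllipse(onz(C,h[:,0],h[:,1],.226)[:,:2].astype(np.float32))[0]; zl=np.median(d[ring])-.006; print(c,zl)
ok=np.hypot(c[0]-.5293,c[1]-.1302)<.0025 and abs(zl-.222)<.0015
if ok: print(ctrl.job_done())
E
```

```text
19.15 [0.5664 0.0531 0.2259] [0.537  0.8436 0.     0.    ] [-0.2547 -0.0501 -0.6976] 0.1723640490238161
(0.5298292636871338, 0.13039074838161469) 0.22169192308620114
the job is handed in; nothing more can be done
None
```

I drew the stone from the black mark to the red mark at about 20 mm/s and 3–5 N, laid it flat back on the bench, and handed the job in at 19.2 s with the loupe held level. By my last measurement the lens centre is within about 1 mm of the red mark and of the pointer tip's height, with camera calibration good to about 2 mm.

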